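# Clear the jars, refit the hob's burner caps, put the jars back

## Robot

A 6-joint arm with a two-finger parallel gripper is mounted at the origin on the work surface. World frame = base frame: x ahead of the robot, y to its left, z up, the work surface at z = 0. Lengths are in m, angles in rad, forces in N, time in s.
With the tool pointing down it reaches from about 0.375 to 0.975 m from the base axis. Payload 3.8 kg.
Tool frame: the origin (TCP) lies between the finger pads; the fingertips stand 14 mm ahead of it and the grasp point (between the pads) lies 5 mm behind it; z points along the fingers, y is the direction in which the jaws open and shut (so a half turn about z gives the same grasp; the last joint's range is limited). The gripper opens to 88 mm and grips with 3 to 60 N. Pads are 18 mm wide; open, the fingers measure 123 mm over their backs; the gripper's body (75 mm by 187 mm) begins 45 mm behind the grasp point.
Start: joints at [1.161, 0.264, 1.604, -0, 1.274, -0.037], TCP at [0.246, 0.629, 0.253] pointing down, gripper open.
Joint ranges: [-2.63, 2.63], [-0.94, 2.18], [0.31, 2.57], [-1.31, 4.45], [0, 2.66], [-2.55, 2.55]. Speed limits (rad/s): [2.57, 2.57, 3.14, 3.14, 3.14, 3.14].

## Interface

Orientations are given as a unit quaternion [x, y, z, w].
In Python, from workcell import robot gives the robot as it stands.
- The arm moves only by the tool drive_tool, never from a script. Its argument "moves" is a list of rows, each a list of 5 numbers: the shift along the tool's x, y, z in mm, then the turn about the tool's z in rad, then the gripper's target within -1 to 1 (shut at 1, half-way at 0, fully open at -1). In form: [[dx, dy, dz, roll, hand], ...]. A call has 1 to 10 rows; each row shifts and turns the commanded pose from where the row before left it, along the tool's axes as they then stand; what a row does not reach is not made up. A row lasts 1/8 s, in which the tool goes at most 62.5 mm and 10.7 degrees, less where a joint would pass 70% of its speed; a pose out of reach is approached as far as the arm can. A call is refused whole if a number of a shift passes 62.5 or a number of a turn 0.188, either way. A call with a gripper value outside its range is refused whole. The fingers move at their own pace and stop on an object; "force" is the grip in N (left out, the last holds). Time passes only in rows, so rows that do not move let the fingers close. It gives the time, the measured TCP pose, the force and the opening at its end, in the units of the state.
- robot.read_state(): the state, without advancing time (a new reading comes with each control period).
- robot.capture(name): name is "side" or "top" or "wrist"; returns (picture, depth): 420x560x3 uint8, red, green, blue; 420x560 float32, m along the optical axis (not along the pixel's ray), 0 where there is no reading.
- robot.camera_params(name): a dict with "fx", "fy", "cx", "cy" (pixels), "view" (4x4, takes a point from world to camera coordinates). Camera axes: x right, y down, z forward; pixel columns grow to the right and rows downward; lengths in m; the calibration is good to about 2 mm. A picture is of the moment at which its call begins: read the wrist's pose just before it. camera_params takes no time and is no camera call; for the wrist camera it gives the pose at the moment of the call.
- robot.job_done(): hands the job in, once; it reports no verdict.
Trained networks look in the newest picture that a camera, given by its name, has taken for a name from the list of things; names that differ only in an ending like _2 or _b are one class to them, and where a whole thing is asked for, a point or a joint stands for the part that bears it (a point fixed in the world has none). Each returns a list of dicts, best first, with "confidence" (0 to 1); they miss things now and then, are a little off and sometimes report something else, mostly with a low value. They report only what shows in the picture. A call takes as long as a camera call. They do not tell look-alikes from the thing itself.
- robot.recognise(camera, label): "xyz" ([x, y, z] in m, in world coordinates, good to about 4 mm: the middle of the surface that is visible of it).
- robot.cut_out(camera, label): "mask" (420x560 bool, what is visible of it).
- robot.place_of(camera, label): "xyz" ([x, y, z] in m, in world coordinates, good to about 4 mm: a listed point, or the origin of a listed thing).
The state is a dict: "time_s": time; "joint_pos": joint angles; "qvel": joint speeds; "tau": joint torques, N m; "tcp_pos": TCP position; "ee_rot": TCP orientation; "ft_force": force on the tool from outside, world axes, zero at the start; "torque": the same for the moment, N m; "grip_width": finger opening in m.
Only numpy, scipy, OpenCV 4.12 (cv2) and the standard library are available. Lean on these libraries where they do the work, as an engineer would, in place of code of your own. Each camera call takes 0.05 s, during which the arm holds its last target.

## Task

The cleaned burner caps lie on the chopping board behind two storage jars. First move both jars onto the marble slab, then lay the large cap centred and flat on the large burner and the small cap on the small burner, and after that stand each jar back in the middle of its own coaster: round jar on the round one, square jar on the square one. Set the jars down without dropping them, keep them upright, and leave the glass tumbler on the slab where it is.

Things in the scene. Friction and masses are not known exactly. Their poses are not given: they have to be found in the camera images.
- jar_round_mid (a point): Round jar. White ceramic storage jar with a dark wood lid, 120 mm tall over all: body 60 mm in diameter and 98 mm tall, then a lid 54 mm in diameter and 14 mm tall, then a small knob 16 mm across and 8 mm tall. About 0.35 kg. Starts upright on the round grey slate coaster. This point is on its axis, 60 mm above its underside (half-way up); z is up.
- jar_square_mid (a point): Square jar. White ceramic storage jar with a dark wood lid, 120 mm tall over all: body 58 mm square and 98 mm tall, then a lid 52 mm square and 14 mm tall, then a small knob 16 mm across and 8 mm tall. About 0.35 kg. Starts upright on the square grey slate coaster. This point is on its axis, 60 mm above its underside (half-way up); z is up, x and y are square to its side faces.
- cap_large_mid (a point): Large burner cap: a plain dark steel disc 64 mm in diameter and 14 mm thick. It lies flat on the chopping board, in the row just behind the jars (farther from the robot), so close to a jar (centres about 70 mm apart) that a gripper gets down to it only when the jars are gone. This point is its centre, 7 mm above its underside; z is up.
- cap_small_mid (a point): Small burner cap: a plain dark steel disc 44 mm in diameter and 14 mm thick. It lies flat on the chopping board, in the row just behind the jars (farther from the robot), so close to a jar (centres about 70 mm apart) that a gripper gets down to it only when the jars are gone. This point is its centre, 7 mm above its underside; z is up.
- burner_large_top (a point): Large burner of the two-burner steel hob, without its cap: a brass crown 58 mm in diameter with a flat top 36 mm above the work surface, on a dark foot 90 mm in diameter and 8 mm tall that stands on the 6 mm hob plate. The other burner stands 220 mm away. This point is the centre of the crown's flat top; z is up. Fixed.
- burner_small_top (a point): Small burner of the two-burner steel hob, without its cap: a brass crown 38 mm in diameter with a flat top 36 mm above the work surface, on a dark foot 68 mm in diameter and 8 mm tall that stands on the 6 mm hob plate. The other burner stands 220 mm away. This point is the centre of the crown's flat top; z is up. Fixed.
- coaster_round: Round grey slate coaster, 74 mm in diameter, 4 mm thick, fixed on the 14 mm thick wooden chopping board (180 x 230 mm): the home of the round jar, which stands on it at the start and leaves a narrow rim in sight. The two coasters are 112 mm apart along the board's long edge. Origin at the centre of its underside, so its top is 4 mm above; x points over the board towards the row of caps, y along the row of jars.
- coaster_square: Square grey slate coaster, 74 mm square, 4 mm thick, fixed on the 14 mm thick wooden chopping board (180 x 230 mm): the home of the square jar, which stands on it at the start and leaves a narrow rim in sight. The two coasters are 112 mm apart along the board's long edge. Origin at the centre of its underside, so its top is 4 mm above; x points over the board towards the row of caps, y along the row of jars.
- slab: White marble slab lying on the work surface, 180 mm (x) by 230 mm (y), 12 mm thick: the side area for the jars. It lies on the other side of the hob from the chopping board. Origin at the centre of its underside; the half on its -x side (nearer the robot) is free and has room for both jars side by side along y. Fixed.
- tumbler_mid (a point): Empty glass tumbler, 62 mm across the rim and 85 mm tall, standing on the slab near its far edge (+x side). A bystander. This point is on its axis, half-way up; z is up.
Things that resemble listed ones, but are neither listed nor needed, are in the scene too. Leave any orange or red look-alike of the part that bears cap_small_mid alone.

How it is judged:
On the way, in this order (a step that is already met when the one before it is completed fails the run):
1. both jars stand upright and released on the marble slab (x of jar_round_mid in the frame of slab between -0.085 and 0.085 m and y of jar_round_mid in the frame of slab between -0.11 and 0.11 m and z of jar_round_mid in the frame of slab between 0.066 and 0.078 m and angle between each of jar_round_mid, jar_square_mid's own z axis and vertical below 0.1 rad and contact force between the fingers and jar_round below 0.1 N and linear speed of each of jar_round, jar_square below 0.02 m/s and x of jar_square_mid in the frame of slab between -0.085 and 0.085 m and y of jar_square_mid in the frame of slab between -0.11 and 0.11 m and z of jar_square_mid in the frame of slab between 0.066 and 0.078 m and contact force between the fingers and jar_square below 0.1 N), for 0.2 s.
2. both caps lie flat and released on their own burners, with both jars still standing on the slab (all of step 1 and horizontal distance between cap_large_mid and burner_large_top below 0.01 m and z of cap_large_mid in the frame of burner_large_top between 0.003 and 0.011 m and angle between each of cap_large_mid, cap_small_mid's own z axis and vertical below 0.1 rad and contact force between the fingers and cap_large below 0.1 N and linear speed of each of cap_large, cap_small below 0.02 m/s and horizontal distance between cap_small_mid and burner_small_top below 0.01 m and z of cap_small_mid in the frame of burner_small_top between 0.003 and 0.011 m and contact force between the fingers and cap_small below 0.1 N), for 0.2 s.
At the end, for the whole second after the job is handed in: Each jar stands upright, released and at rest on its own coaster, within 14 mm of its centre (round on round, square on square); each cap lies flat, released and at rest on the burner of its size, within 10 mm of the crown's centre (horizontal distance between jar_round_mid and coaster_round below 0.014 m and z of jar_round_mid in the frame of coaster_round between 0.059 and 0.069 m and angle between each of jar_round_mid, jar_square_mid, cap_large_mid, cap_small_mid's own z axis and vertical below 0.1 rad and contact force between the fingers and jar_round below 0.1 N and linear speed of each of jar_round, jar_square, cap_large, cap_small below 0.02 m/s and horizontal distance between jar_square_mid and coaster_square below 0.014 m and z of jar_square_mid in the frame of coaster_square between 0.059 and 0.069 m and contact force between the fingers and jar_square below 0.1 N and horizontal distance between cap_large_mid and burner_large_top below 0.01 m and z of cap_large_mid in the frame of burner_large_top between 0.003 and 0.011 m and contact force between the fingers and cap_large below 0.1 N and horizontal distance between cap_small_mid and burner_small_top below 0.01 m and z of cap_small_mid in the frame of burner_small_top between 0.003 and 0.011 m and contact force between the fingers and cap_small below 0.1 N); the robot touches nothing.
It fails at once if a jar is tipped over (more than about 35 degrees) (angle between any of jar_round_mid, jar_square_mid's own z axis and vertical above 0.6 rad).
It fails at once if a jar is dropped (falls faster than 0.7 m/s out of the gripper, some 25 mm) ((contact force between the fingers and jar_round below 0.1 N and linear speed of jar_round above 0.7 m/s) or (contact force between the fingers and jar_square below 0.1 N and linear speed of jar_square above 0.7 m/s)).
It fails at once if the tumbler is shifted by more than 25 mm or knocked over (distance of tumbler_mid from where it was at the start of the episode above 0.025 m or angle between tumbler_mid's own z axis and vertical above 0.5 rad).
It also fails if it takes over 138 s, if anything falls off the work surface, if the arm or the gripper's body presses on something with over 40 N, if the wrist force passes 120 N, or if a joint passes its speed limit or range.

## Working session

There is one attempt and no reset: what is moved stays moved. The work goes in short steps, Python scripts to look and compute and a tool call to move; the robot and the scene stay as the last step left them, time stands still between calls to the robot, and variables do not carry over. Pictures are saved under pics/ and viewed, and the job is handed in when it is done.

Besides the shell and the picture viewer there is one more tool, called after "Emit:" as name([rows], argument=value, ...), one row to a line, values as JSON. drive_tool: Moves the arm, as the interface text tells. Its arguments: {"type":"object","properties":{"moves":{"type":"array","items":{"type":"array","items":{"type":"number"}}},"force":{"type":"number"}},"required":["moves"]}

```bash
mkdir -p pics; ls; cat > h.py <<'E'
import numpy as np, cv2
from workcell import robot
from scipy.spatial.transform import Rotation as R
def snap(cam,fn):
    p,d=robot.capture(cam); cv2.imwrite('pics/'+fn,p[:,:,::-1]); return p,d
def cloud(cam,d):
    k=robot.camera_params(cam); v,u=np.mgrid[:420,:560]
    P=np.stack([(u-k['cx'])/k['fx']*d,(v-k['cy'])/k['fy']*d,d,np.ones_like(d)],-1)
    W=P@np.linalg.inv(np.array(k['view'])).T
    return W[...,:3]
E
python3 - <<'E'
from h import *
s=robot.read_state(); print(s)
for c in ['top','side','wrist']:
    p,d=snap(c,c+'0.png'); np.save(c+'0.npy',cloud(c,d)*(d>0)[...,None])
for l in ['jar_round_mid','jar_square_mid','cap_large_mid','cap_small_mid','burner_large_top','burner_small_top','coaster_round','coaster_square','slab','tumbler_mid']:
    for c in ['top','side']:
        print(l,c,[(np.round(r['xyz'],3),round(r['confidence'],2)) for r in robot.place_of(c,l)][:4])
E
```

```text
pics
{'time_s': 0.0, 'joint_pos': array([ 1.16107779e+00,  2.64780892e-01,  1.60534808e+00,  7.65517809e-06,
        1.27372637e+00, -3.69156610e-02]), 'qvel': array([-0.00096881,  0.00114843, -0.00109954, -0.00104653, -0.00015196,
       -0.00083078]), 'tau': array([-2.68948806e-04, -5.02139461e+01, -3.56880319e+01,  7.26360711e-02,
        2.98023596e-02, -1.85155777e-04]), 'tcp_pos': array([0.24559213, 0.62800765, 0.2513833 ]), 'ee_rot': array([ 1.85324865e-01,  9.82676658e-01, -1.10244014e-03, -2.54121492e-04]), 'ft_force': array([-0.63813069,  0.30044888,  0.12766708]), 'torque': array([-0.03979895,  0.03214171,  0.04460211]), 'grip_width': 0.08796948666378084}
jar_round_mid top [(array([ 0.501, -0.372,  0.074]), 0.67)]
jar_round_mid side [(array([ 0.5  , -0.374,  0.078]), 0.55), (array([ 0.58 , -0.268,  0.019]), 0.2)]
jar_square_mid top [(array([ 0.505, -0.268,  0.082]), 0.81)]
jar_square_mid side [(array([ 0.508, -0.267,  0.077]), 0.87), (array([ 0.502, -0.376,  0.079]), 0.48)]
cap_large_mid top [(array([ 0.572, -0.375,  0.019]), 0.87)]
cap_large_mid side [(array([ 0.575, -0.3
[... 309 characters left out ...]
0.032]), 0.79)]
burner_large_top side [(array([ 0.66 , -0.006,  0.034]), 0.82)]
burner_small_top top [(array([ 0.443, -0.004,  0.037]), 0.9)]
burner_small_top side [(array([0.444, 0.001, 0.04 ]), 0.56)]
coaster_round top [(array([ 0.501, -0.375,  0.011]), 0.67)]
coaster_round side [(array([ 0.5  , -0.372,  0.016]), 0.73), (array([ 0.578, -0.271,  0.021]), 0.67)]
coaster_square top []
coaster_square side [(array([ 0.502, -0.266,  0.014]), 0.82), (array([ 0.502, -0.267,  0.078]), 0.64)]
slab top [(array([0.537, 0.304, 0.002]), 0.91)]
slab side [(array([ 0.533,  0.308, -0.   ]), 0.94)]
tumbler_mid top [(array([0.586, 0.301, 0.053]), 0.81)]
tumbler_mid side [(array([0.59 , 0.305, 0.058]), 0.92)]
```

View pics/top0.png

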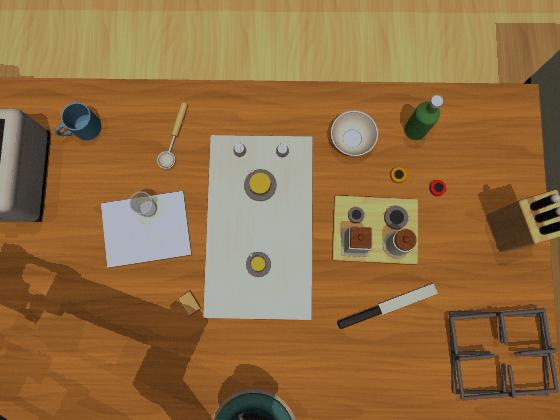

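View pics/side0.png

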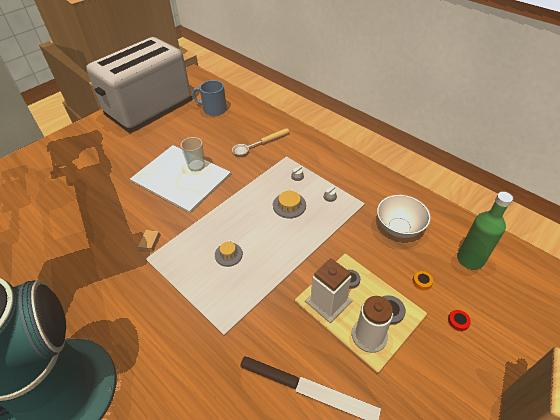

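View pics/wrist0.png

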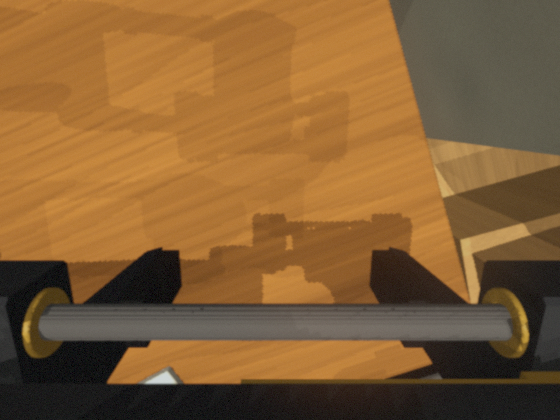

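```bash
cat > m0.py <<'E'
from h import *
for c in ['top','side']:
    W=np.load(c+'0.npy'); p=cv2.imread('pics/%s0.png'%c).astype(int)
    X,Y,Z=W[...,0],W[...,1],W[...,2]
    def box(n,x,y,z,col=None,r=0.06):
        m=(abs(X-x)<r)&(abs(Y-y)<r)&(Z>z[0])&(Z<z[1])
        if col is not None: m&=col
        q=np.stack([X[m],Y[m]],-1).astype(np.float32)
        if len(q)<8: print(c,n,len(q)); return
        rc=cv2.minAreaRect(q); print(c,n,len(q),'z',np.round(np.median(Z[m]),4),'mean',q.mean(0).round(4),'rect',np.round(rc[0],4),np.round(rc[1],4),round(rc[2],1),'circ',np.round(cv2.minEnclosingCircle(q)[0],4))
    box('lidR',.50,-.374,(.122,.134),r=.045)
    box('lidS',.505,-.267,(.122,.134),r=.045)
    box('knobR',.50,-.374,(.135,.15),r=.045)
    box('knobS',.505,-.267,(.135,.15),r=.045)
    box('capL',.573,-.374,(.0225,.034),r=.045)
    box('capS',.577,-.267,(.0225,.034),r=.035)
    box('burL',.661,0,(.030,.044))
    box('burS',.443,0,(.030,.044))
    box('slab',.535,.306,(.008,.016),r=.2)
    box('tumbler',.587,.303,(.05,.11),r=.06)
    sat=(p.max(-1)-p.min(-1))
    box('board',.54,-.32,(.011,.0165),r=.2)
E
python3 m0.py
```

```text
top lidR 323 z 0.1284 mean [ 0.4976 -0.3755] rect [ 0.4979 -0.3759] [0.0518 0.0528] 76.2 circ [ 0.4965 -0.3752]
top lidS 393 z 0.1289 mean [ 0.5013 -0.2631] rect [ 0.5019 -0.2633] [0.0545 0.0526] 88.6 circ [ 0.5009 -0.2648]
top knobR 32 z 0.1366 mean [ 0.4964 -0.377 ] rect [ 0.4932 -0.3795] [0.0244 0.0386] 33.9 circ [ 0.487  -0.3833]
top knobS 25 z 0.1373 mean [ 0.5002 -0.2651] rect [ 0.4995 -0.2653] [0.0562 0.0153] 38.4 circ [ 0.5009 -0.267 ]
top capL 380 z 0.0273 mean [ 0.5708 -0.3758] rect [ 0.5692 -0.3741] [0.0606 0.0672] 48.6 circ [ 0.5657 -0.3754]
top capS 177 z 0.0272 mean [ 0.5762 -0.2666] rect [ 0.576  -0.2673] [0.0403 0.043 ] 44.6 circ [ 0.573  -0.2662]
top burL 336 z 0.035 mean [ 0.6586 -0.0043] rect [ 0.6586 -0.0043] [0.0572 0.0566] 87.9 circ [ 0.6588 -0.0042]
top burS 150 z 0.035 mean [ 0.4393 -0.0039] rect [ 0.4398 -0.003 ] [0.036  0.0374] 45.6 circ [ 0.4393 -0.0037]
top slab 4282 z 0.0112 mean [0.5259 0.2925] rect [0.5339 0.3015] [0.3988 0.3917] 0.4 circ [0.5315 0.2953]
top tumbler 330 z 0.0833 mean [0.5901 0.305 ] rect [0.5883 0.3017] [0.0601 0.0603] 73.7 circ [0.5884
[... 655 characters left out ...]
] 49.4 circ [ 0.5728 -0.3757]
side capS 136 z 0.0269 mean [ 0.5815 -0.2743] rect [ 0.5825 -0.274 ] [0.0411 0.0235] 43.1 circ [ 0.5799 -0.271 ]
side burL 301 z 0.0348 mean [ 0.6586 -0.0049] rect [ 0.6585 -0.0043] [0.0595 0.0584] 50.9 circ [ 0.6594 -0.0042]
side burS 180 z 0.0351 mean [ 0.4394 -0.0046] rect [ 0.4392 -0.0041] [0.0372 0.0383] 48.2 circ [ 0.4394 -0.0039]
side slab 3298 z 0.0115 mean [0.5206 0.2935] rect [0.5348 0.2708] [0.3279 0.3988] 89.8 circ [0.5314 0.231 ]
side tumbler 484 z 0.0801 mean [0.5878 0.3001] rect [0.589  0.3015] [0.0614 0.0607] 42.4 circ [0.5892 0.303 ]
side board 4129 z 0.013 mean [ 0.5487 -0.354 ] rect [ 0.532  -0.3447] [0.2973 0.3768] 80.4 circ [ 0.5321 -0.3784]
```

Emit:
drive_tool([
  [0,0,0,-0.168,-1],
  [0,0,0,-0.168,-1],
  [-28,-55,0,0,-1],
  [-28,-55,0,0,-1],
  [-28,-55,0,0,-1],
  [-28,-55,0,0,-1],
  [-28,-55,0,0,-1],
  [-28,-55,0,0,-1],
  [-28,-55,0,0,-1],
  [-28,-55,0,0,-1],
], force=25)

```text
time_s: 2.4
tcp_pos: [0.4542, 0.1789, 0.2532]
ee_rot: [0.018, 1.0, 0.0, 0.001]
ft_force: [-0.0, 0.4, 0.5]
grip_width: 0.0881
```

```bash
cat >> h.py <<'E'
def to(x,y,z):
    s=robot.read_state(); r=R.from_quat(s['ee_rot']).as_matrix()
    d=np.array([x,y,z])-s['tcp_pos']
    print('t',round(s['time_s'],2),'tcp',s['tcp_pos'].round(4),'w',round(s['grip_width'],4),'f',s['ft_force'].round(1),'yawx',round(float(np.arctan2(r[1,0],r[0,0])),3),'tilt',round(float(r[2,2]),4))
    print('tool mm',(1000*r.T@d).round(1))
E
python3 - <<'E'
from h import *
to(.498,-.376,.25)
k=robot.camera_params('top')
r=robot.cut_out('top','slab')
m=r[0]['mask'].astype(np.uint8); print(r[0]['confidence'],m.sum())
W=np.load('top0.npy'); q=W[m>0]; q=q[(q[:,2]<.02)&(q[:,2]>.005)][:,:2].astype(np.float32)
rc=cv2.minAreaRect(q); print(rc)
print(robot.read_state()['joint_pos'].round(2))
E
```

```text
t 2.4 tcp [0.4542 0.1789 0.2532] w 0.0881 f [-0.   0.4  0.5] yawx 3.105 tilt -1.0
tool mm [ -64.1 -552.9    3. ]
0.75 5082
((0.5325231552124023, 0.30667734146118164), (0.1813911348581314, 0.23344670236110687), 9.392694473266602)
[ 0.31 -0.1   1.99 -0.01  1.24 -1.21]
```

Emit:
drive_tool([
  [-7,-61,0,0,-1],
  [-7,-61,0,0,-1],
  [-7,-61,0,0,-1],
  [-7,-61,0,0,-1],
  [-7,-61,0,0,-1],
  [-7,-61,0,0,-1],
  [-7,-61,0,0,-1],
  [-7,-61,0,0,-1],
  [-8,-65,0,0,-1],
])

```text
out of range; nothing moved
```

Emit:
drive_tool([
  [-7,-61.5,0,0,-1],
  [-7,-61.5,0,0,-1],
  [-7,-61.5,0,0,-1],
  [-7,-61.5,0,0,-1],
  [-7,-61.5,0,0,-1],
  [-7,-61.5,0,0,-1],
  [-7,-61.5,0,0,-1],
  [-7,-61.5,0,0,-1],
  [-8,-61,0,0,-1],
  [0,0,0,0,-1],
])

```text
time_s: 3.7
tcp_pos: [0.497, -0.3781, 0.2521]
ee_rot: [0.021, 1.0, -0.0, -0.0]
ft_force: [0.3, 1.0, -0.1]
grip_width: 0.088
```

```bash
python3 - <<'E'
from h import *
to(.498,-.376,.098)
snap('wrist','w1.png')
E
```

```text
t 3.7 tcp [ 0.497  -0.3781  0.2521] w 0.088 f [ 0.3  1.  -0.1] yawx 3.1 tilt -1.0
tool mm [ -1.    2.2 154.1]
```

View pics/w1.png

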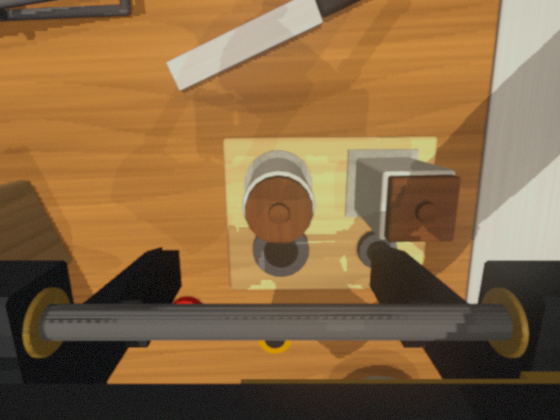

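The wrist view shows the round jar at (279,212), midway between the fingers (165–390). The square jar at (425,210) is clear of the right finger. Descending now.

Emit:
drive_tool([
  [-1,2,45,0,-1],
  [0,0,45,0,-1],
  [0,0,35,0,-1],
  [0,0,20,0,-1],
  [0,0,9,0,-1],
  [0,0,0,0,-1],
])

```text
time_s: 4.5
tcp_pos: [0.4986, -0.3721, 0.0992]
ee_rot: [0.018, 1.0, -0.0, 0.0]
ft_force: [0.9, 0.3, 0.4]
grip_width: 0.0881
```

Emit:
drive_tool([
  [0,0,0,0,1],
  [0,0,0,0,1],
  [0,0,0,0,1],
  [0,0,0,0,1],
  [0,0,0,0,1],
  [0,0,0,0,1],
], force=25)

```text
time_s: 5.25
tcp_pos: [0.4989, -0.3735, 0.0999]
ee_rot: [0.018, 1.0, -0.001, 0.001]
ft_force: [-0.0, -3.1, 6.6]
grip_width: 0.0593
```

Emit:
drive_tool([
  [0,0,-20,0,1],
  [0,0,-40,0,1],
  [0,0,-45,0,1],
  [0,0,-40,0,1],
  [0,0,-7,0,1],
  [0,20,0,0,1],
  [0,45,0,0,1],
  [0,60,0,0,1],
  [0,60,0,0,1],
  [0,60,0,0,1],
])

```text
time_s: 6.5
tcp_pos: [0.5048, -0.124, 0.2473]
ee_rot: [0.019, 1.0, 0.001, -0.003]
ft_force: [0.6, 0.8, -2.4]
grip_width: 0.0595
```

Emit:
drive_tool([
  [3,60,0,0,1],
  [3,60,0,0,1],
  [3,60,0,0,1],
  [3,60,0,0,1],
  [3,60,0,0,1],
  [3,60,0,0,1],
  [3,60,0,0,1],
  [3,45,0,0,1],
  [3,20,0,0,1],
  [0,0,0,0,1],
])

```text
time_s: 7.75
tcp_pos: [0.496, 0.3586, 0.2482]
ee_rot: [0.017, 1.0, -0.001, -0.002]
ft_force: [-0.6, -1.3, -2.7]
grip_width: 0.0591
```

```bash
python3 - <<'E'
from h import *
to(.4796,.356,.094)
snap('side','s2.png')
E
```

```text
t 7.75 tcp [0.496  0.3586 0.2482] w 0.0591 f [-0.6 -1.3 -2.7] yawx 3.107 tilt -1.0
tool mm [ 15.7  -2.8 154.2]
```

View pics/s2.png

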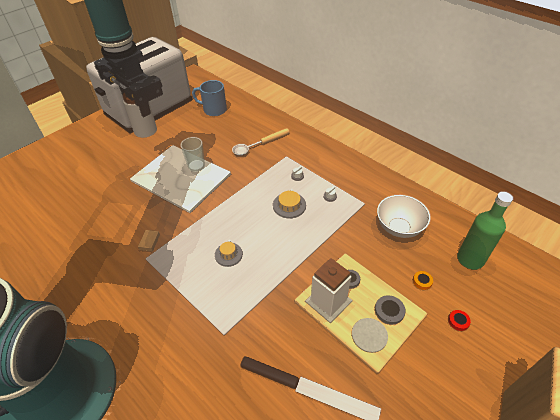

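The jar is held upright over the slab (around pixel 143,120), and the round coaster is clear at (369,335).

Emit:
drive_tool([
  [8,-1,20,0,1],
  [8,-1,40,0,1],
  [0,0,40,0,1],
  [0,0,30,0,1],
  [0,0,12,0,1],
  [0,0,5,0,1],
  [0,0,2,0,1],
  [0,0,0,0,1],
])

```text
time_s: 8.8
tcp_pos: [0.4828, 0.3572, 0.1029]
ee_rot: [0.018, 1.0, 0.001, 0.001]
ft_force: [-0.2, -0.4, -2.2]
grip_width: 0.0596
```

Emit:
drive_tool([
  [0,0,2,0,1],
  [0,0,1,0,1],
  [0,0,0,0,1],
])

```text
time_s: 9.18
tcp_pos: [0.482, 0.3568, 0.0987]
ee_rot: [0.018, 1.0, -0.0, -0.0]
ft_force: [-0.3, -0.4, -2.7]
grip_width: 0.0595
```

Emit:
drive_tool([
  [0,0,2,0,1],
  [0,0,1.5,0,1],
  [0,0,0,0,1],
])

```text
time_s: 9.55
tcp_pos: [0.4818, 0.3566, 0.0949]
ee_rot: [0.018, 1.0, -0.0, -0.0]
ft_force: [0.7, -0.5, -3.1]
grip_width: 0.0591
```

Emit:
drive_tool([
  [0,0,1.5,0,1],
  [0,0,0,0,1],
])

```text
time_s: 9.8
tcp_pos: [0.4822, 0.3569, 0.094]
ee_rot: [0.018, 1.0, 0.0, 0.0]
ft_force: [0.0, -0.4, -0.5]
grip_width: 0.0596
```

Emit:
drive_tool([
  [0,0,0.5,0,1],
  [0,0,0,0,0.3],
  [0,0,0,0,0],
  [0,0,0,0,-1],
  [0,0,0,0,-1],
  [0,0,0,0,-1],
  [0,0,0,0,-1],
])

```text
time_s: 10.68
tcp_pos: [0.4819, 0.3568, 0.093]
ee_rot: [0.018, 1.0, -0.0, -0.0]
ft_force: [-0.4, -0.2, -0.6]
grip_width: 0.0879
```

```bash
python3 - <<'E'
from h import *
to(.502,-.264,.25)
E
```

```text
t 10.68 tcp [0.4819 0.3568 0.093 ] w 0.0879 f [-0.4 -0.2 -0.6] yawx 3.105 tilt -1.0
tool mm [ -42.9 -619.6 -157. ]
```

Emit:
drive_tool([
  [0,0,-15,0,-1],
  [0,0,-35,0,-1],
  [0,0,-50,0,-1],
  [0,-10,-30,0,-1],
  [-4,-50,0,0,-1],
  [-4,-61,0,0,-1],
  [-4,-61,0,0,-1],
  [-4,-61,0,0,-1],
  [-4,-61,0,0,-1],
  [-4,-61,0,0,-1],
])

```text
time_s: 11.92
tcp_pos: [0.4927, -0.0108, 0.2248]
ee_rot: [0.018, 1.0, -0.0, 0.001]
ft_force: [0.4, -0.6, 0.6]
grip_width: 0.0879
```

Emit:
drive_tool([
  [-4,-61,0,0,-1],
  [-4,-61,0,0,-1],
  [-4,-61,0,0,-1],
  [-4,-50,0,0,-1],
  [-3,-20,0,0,-1],
  [0,0,0,0,-1],
])

```text
time_s: 12.68
tcp_pos: [0.5024, -0.2631, 0.2238]
ee_rot: [0.019, 1.0, 0.0, 0.0]
ft_force: [-0.0, 0.3, -0.7]
grip_width: 0.088
```

```bash
python3 - <<'E'
from h import *
to(.502,-.264,.098)
snap('wrist','w3.png')
E
```

```text
t 12.68 tcp [ 0.5024 -0.2631  0.2238] w 0.088 f [-0.   0.3 -0.7] yawx 3.103 tilt -1.0
tool mm [  0.4  -1.  125.8]
```

View pics/w3.png

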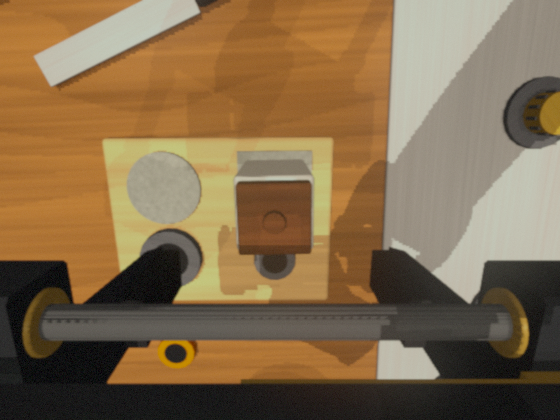

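The square jar sits at (274,218), centred between the fingers and aligned with them.

Emit:
drive_tool([
  [0,-1,30,0,-1],
  [0,0,40,0,-1],
  [0,0,30,0,-1],
  [0,0,17,0,-1],
  [0,0,8,0,-1],
  [0,0,0,0,-1],
])

```text
time_s: 13.48
tcp_pos: [0.5026, -0.263, 0.0985]
ee_rot: [0.018, 1.0, -0.0, 0.0]
ft_force: [0.1, -0.3, 0.3]
grip_width: 0.0877
```

Emit:
drive_tool([
  [0,0,0,0,1],
  [0,0,0,0,1],
  [0,0,0,0,1],
  [0,0,0,0,1],
  [0,0,0,0,1],
  [0,0,0,0,1],
])

```text
time_s: 14.22
tcp_pos: [0.5025, -0.2638, 0.0988]
ee_rot: [0.018, 1.0, -0.0, 0.0]
ft_force: [-0.2, -1.0, 3.7]
grip_width: 0.0576
```

Emit:
drive_tool([
  [0,0,-20,0,1],
  [0,0,-40,0,1],
  [0,0,-45,0,1],
  [0,0,-20,0,1],
  [0,20,0,0,1],
  [0,45,0,0,1],
  [0,60,0,0,1],
  [0,60,0,0,1],
  [0,60,0,0,1],
  [0,60,0,0,1],
])

```text
time_s: 15.48
tcp_pos: [0.5108, 0.0443, 0.22]
ee_rot: [0.018, 1.0, 0.0, -0.002]
ft_force: [1.6, -0.1, -3.2]
grip_width: 0.0575
```

```bash
python3 - <<'E'
from h import *
to(.4985,.2414,.094)
E
```

```text
t 15.47 tcp [0.5108 0.0443 0.22  ] w 0.0575 f [ 1.6 -0.1 -3.2] yawx 3.105 tilt -1.0
tool mm [ 18.9 196.5 126.1]
```

Emit:
drive_tool([
  [5,55,0,0,1],
  [5,55,0,0,1],
  [5,45,0,0,1],
  [4,30,0,0,1],
  [0,10,0,0,1],
  [0,0,20,0,1],
  [0,0,40,0,1],
  [0,0,35,0,1],
  [0,0,16,0,1],
  [0,0,5,0,1],
])

```text
time_s: 16.73
tcp_pos: [0.5006, 0.2357, 0.1053]
ee_rot: [0.019, 1.0, -0.001, -0.001]
ft_force: [1.1, 0.8, -2.0]
grip_width: 0.0579
```

Emit:
drive_tool([
  [0,0,2,0,1],
  [0,0,1,0,1],
  [0,0,0,0,1],
])

```text
time_s: 17.1
tcp_pos: [0.5024, 0.2373, 0.1053]
ee_rot: [0.018, 1.0, 0.0, 0.001]
ft_force: [0.1, 0.6, -2.8]
grip_width: 0.0579
```

Emit:
drive_tool([
  [0,0,2,0,1],
  [0,0,1,0,1],
  [0,0,0,0,1],
])

```text
time_s: 17.48
tcp_pos: [0.5015, 0.2369, 0.1011]
ee_rot: [0.018, 1.0, -0.0, -0.0]
ft_force: [-0.2, -1.2, -2.0]
grip_width: 0.0578
```

Emit:
drive_tool([
  [0,0,3,0,1],
  [0,0,1.5,0,1],
  [0,0,0,0,1],
])

```text
time_s: 17.85
tcp_pos: [0.5014, 0.2369, 0.0964]
ee_rot: [0.018, 1.0, -0.0, -0.0]
ft_force: [-0.5, 0.2, -2.5]
grip_width: 0.0576
```

Emit:
drive_tool([
  [0,0,2,0,1],
  [0,0,1,0,1],
  [0,0,0,0,1],
])

```text
time_s: 18.23
tcp_pos: [0.5015, 0.2369, 0.0936]
ee_rot: [0.018, 1.0, -0.0, -0.0]
ft_force: [-0.3, -0.1, -3.6]
grip_width: 0.0577
```

Emit:
drive_tool([
  [0,0,1.5,0,1],
  [0,0,0,0,1],
])

```text
time_s: 18.48
tcp_pos: [0.5018, 0.237, 0.0928]
ee_rot: [0.018, 1.0, 0.0, 0.0]
ft_force: [-1.7, -1.8, 2.1]
grip_width: 0.0581
```

Contact. Releasing, then rising to go to the large cap.

Emit:
drive_tool([
  [0,0,0,0,0.3],
  [0,0,0,0,-0.2],
  [0,0,0,0,-1],
  [0,0,0,0,-1],
  [0,0,0,0,-1],
  [0,0,-15,0,-1],
  [0,0,-35,0,-1],
  [0,0,-50,0,-1],
  [0,0,-30,0,-1],
  [0,0,0,0,-1],
])

```text
time_s: 19.73
tcp_pos: [0.5039, 0.2379, 0.2268]
ee_rot: [0.018, 1.0, 0.002, 0.004]
ft_force: [0.1, -0.3, 0.2]
grip_width: 0.0881
```

```bash
python3 - <<'E'
from h import *
to(.57,-.3755,.225)
for c in ['top','side']:
    p,d=snap(c,c+'4.png'); np.save(c+'0.npy',cloud(c,d)*(d>0)[...,None])
    for l in ['jar_round_mid','jar_square_mid']:
        print(l,c,[(np.round(r['xyz'],3),round(r['confidence'],2)) for r in robot.place_of(c,l)][:4])
E
cp pics/top4.png pics/top0.png; cp pics/side4.png pics/side0.png; python3 m0.py | grep -E 'cap|tumb'
```

```text
t 19.73 tcp [0.5039 0.2379 0.2268] w 0.0881 f [ 0.1 -0.3  0.2] yawx 3.105 tilt -1.0
tool mm [-8.860e+01 -6.106e+02  4.000e-01]
jar_round_mid top [(array([0.484, 0.358, 0.069]), 0.92), (array([ 0.661, -0.001,  0.035]), 0.42)]
jar_square_mid top [(array([0.503, 0.234, 0.075]), 0.75), (array([ 0.442, -0.   ,  0.037]), 0.31)]
jar_round_mid side [(array([0.483, 0.357, 0.073]), 0.77)]
jar_square_mid side [(array([0.503, 0.236, 0.073]), 0.89), (array([ 0.578, -0.271,  0.02 ]), 0.31)]
top capL 396 z 0.0273 mean [ 0.5706 -0.3752] rect [ 0.5711 -0.3748] [0.0624 0.0609] 88.2 circ [ 0.57  -0.375]
top capS 183 z 0.0271 mean [ 0.5758 -0.2673] rect [ 0.5763 -0.2661] [0.0416 0.0425] 87.8 circ [ 0.5764 -0.267 ]
top tumbler 35 z 0.094 mean [0.6016 0.2792] rect [0.6022 0.2805] [0.0338 0.01  ] 43.0 circ [0.5988 0.2841]
side capL 644 z 0.0268 mean [ 0.5708 -0.376 ] rect [ 0.5714 -0.3751] [0.0627 0.061 ] 32.0 circ [ 0.5725 -0.3757]
side capS 257 z 0.0271 mean [ 0.5758 -0.2676] rect [ 0.5764 -0.2669] [0.0428 0.0408] 35.8 circ [ 0.5767 -0.2669]
side tumbler 400 z 0.0788 mean [0.5899 0.2966] rect [0.5889 0.3013] [0.0619 0.0589] 15.1 circ [0.5874 0.3037]
```

View pics/side4.png

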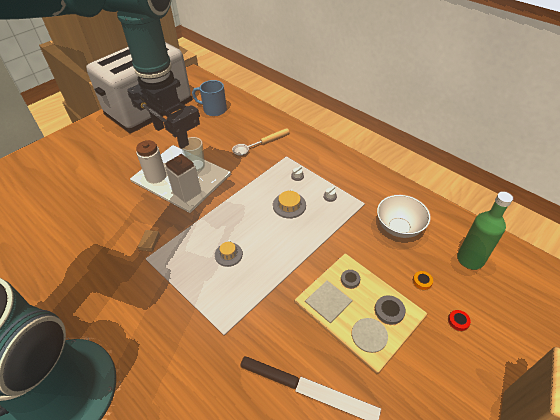

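View pics/top4.png

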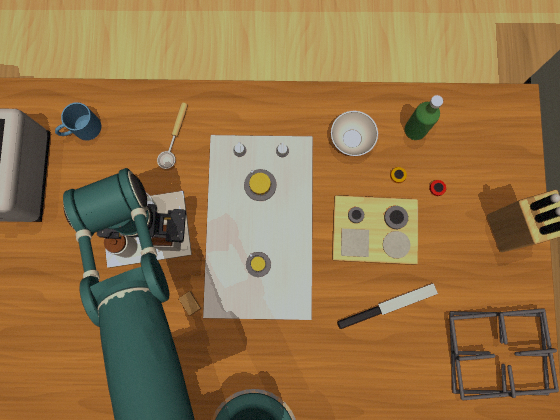

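Both jars stand on the slab and the tumbler is untouched. The bare coasters are at (355,242) and (396,244), and the real caps at (356,215) and (396,216). The orange and red look-alikes at (399,174) and (438,187) stay put.

```bash
python3 - <<'E'
from h import *
for c in ['top','side']:
    W=np.load(c+'0.npy')
    for l in ['coaster_round','coaster_square']:
        rr=robot.cut_out(c,l)
        for r in rr[:2]:
            q=W[r['mask']]; 
            if len(q)<20: continue
            z=np.median(q[:,2]); q=q[abs(q[:,2]-z)<.003][:,:2].astype(np.float32)
            rc=cv2.minAreaRect(q); print(c,l,round(r['confidence'],2),round(z,4),q.mean(0).round(4),np.round(rc[0],4),np.round(rc[1],4),round(rc[2],1),np.round(cv2.minEnclosingCircle(q)[0],4))
E
```

```text
top coaster_round 0.74 0.0163 [ 0.4978 -0.3753] [ 0.4968 -0.3754] [0.0743 0.0736] 32.6 [ 0.498  -0.3737]
top coaster_square 0.84 0.0167 [ 0.5027 -0.2659] [ 0.5021 -0.2655] [0.0742 0.0755] 86.3 [ 0.5021 -0.2651]
top coaster_square 0.29 0.0728 [0.6023 0.2827] [0.6023 0.2827] [0.0232 0.    ] -133.5 [0.6023 0.2827]
side coaster_round 0.87 0.0167 [ 0.4977 -0.3763] [ 0.4978 -0.375 ] [0.0726 0.0742] 5.2 [ 0.4981 -0.3753]
side coaster_square 0.65 0.0169 [ 0.5011 -0.265 ] [ 0.5021 -0.2639] [0.0747 0.0748] 87.8 [ 0.5018 -0.2637]
```

Emit:
drive_tool([
  [-8,-30,0,0,-1],
  [-9,-60,0,0,-1],
  [-9,-60,0,0,-1],
  [-9,-60,0,0,-1],
  [-9,-60,0,0,-1],
  [-9,-60,0,0,-1],
  [-9,-60,0,0,-1],
  [-9,-60,0,0,-1],
  [-9,-60,0,0,-1],
  [-9,-60,0,0,-1],
])

```text
time_s: 21.48
tcp_pos: [0.5695, -0.338, 0.2219]
ee_rot: [0.019, 1.0, 0.0, -0.0]
ft_force: [1.0, 1.2, 0.7]
grip_width: 0.0884
```

Emit:
drive_tool([
  [0,-40,30,0,-1],
  [0,0,40,0,-1],
  [0,0,20,0,-1],
  [0,0,0,0,-1],
  [0,0,0,0,-1],
])

```text
time_s: 22.1
tcp_pos: [0.5692, -0.3758, 0.1338]
ee_rot: [0.018, 1.0, -0.001, 0.001]
ft_force: [0.2, -1.0, 1.0]
grip_width: 0.0882
```

```bash
python3 - <<'E'
from h import *
to(.571,-.3755,.030)
snap('wrist','w5.png')
E
```

```text
t 22.1 tcp [ 0.5692 -0.3758  0.1338] w 0.0882 f [ 0.2 -1.   1. ] yawx 3.106 tilt -1.0
tool mm [ -1.6   0.5 103.8]
```

View pics/w5.png

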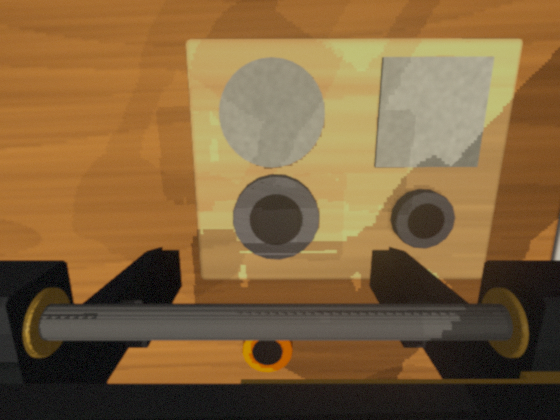

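The large cap is centred between the fingers at (276,216). Going down in steps.

Emit:
drive_tool([
  [-2,0,30,0,-1],
  [0,0,35,0,-1],
  [0,0,20,0,-1],
  [0,0,8,0,-1],
  [0,0,5,0,-1],
  [0,0,0,0,-1],
])

```text
time_s: 22.9
tcp_pos: [0.5707, -0.3763, 0.035]
ee_rot: [0.018, 1.0, -0.0, 0.001]
ft_force: [-0.2, 0.4, -0.8]
grip_width: 0.0884
```

```bash
python3 - <<'E'
from h import *
to(.571,-.3755,.030)
E
```

```text
t 22.9 tcp [ 0.5707 -0.3763  0.035 ] w 0.0884 f [-0.2  0.4 -0.8] yawx 3.105 tilt -1.0
tool mm [-0.3  0.8  5. ]
```

Emit:
drive_tool([
  [0,0.5,4,0,-1],
  [0,0,0,0,-1],
  [0,0,0,0,1],
  [0,0,0,0,1],
  [0,0,0,0,1],
  [0,0,0,0,1],
  [0,0,0,0,1],
], force=25)

```text
time_s: 23.78
tcp_pos: [0.5702, -0.3755, 0.0303]
ee_rot: [0.018, 1.0, -0.0, 0.0]
ft_force: [0.1, -0.5, 0.8]
grip_width: 0.063
```

```bash
python3 - <<'E'
from h import *
to(.6586,-.0043,.13)
E
```

```text
t 23.77 tcp [ 0.5702 -0.3755  0.0303] w 0.063 f [ 0.1 -0.5  0.8] yawx 3.105 tilt -1.0
tool mm [-74.7 374.2 -99.7]
```

Emit:
drive_tool([
  [0,0,-15,0,1],
  [0,0,-35,0,1],
  [0,0,-30,0,1],
  [-6,30,-10,0,1],
  [-12,60,0,0,1],
  [-12,60,0,0,1],
  [-12,60,0,0,1],
  [-12,60,0,0,1],
  [-12,60,0,0,1],
  [-8,44,0,0,1],
])

```text
time_s: 25.02
tcp_pos: [0.6582, -0.0018, 0.1211]
ee_rot: [0.018, 1.0, 0.0, 0.0]
ft_force: [0.5, -0.6, -1.7]
grip_width: 0.0629
```

Emit:
drive_tool([
  [0,0,0,0,1],
  [0,0,0,0,1],
  [0,0,0,0,1],
])

```text
time_s: 25.4
tcp_pos: [0.6576, -0.0058, 0.1204]
ee_rot: [0.019, 1.0, -0.0, -0.0]
ft_force: [-0.1, -0.5, -1.5]
grip_width: 0.0633
```

```bash
python3 - <<'E'
from h import *
to(.6578,-.0043,.052)
snap('wrist','w6.png')
snap('side','s6.png')
E
```

```text
t 25.4 tcp [ 0.6576 -0.0058  0.1204] w 0.0633 f [-0.1 -0.5 -1.5] yawx 3.103 tilt -1.0
tool mm [-0.2  1.6 68.4]
```

View pics/w6.png

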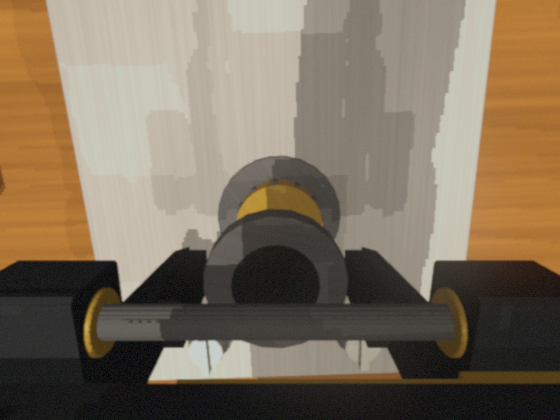

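View pics/s6.png

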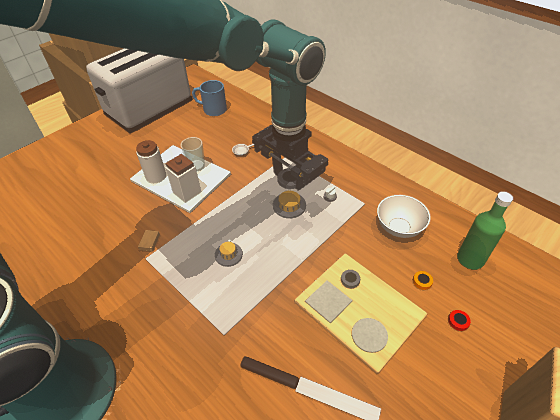

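The cap is held level and lines up with the burner foot (column 277). Lowering.

Emit:
drive_tool([
  [0,1.5,25,0,1],
  [0,0,25,0,1],
  [0,0,10,0,1],
  [0,0,3,0,1],
  [0,0,0,0,1],
  [0,0,0,0,1],
])

```text
time_s: 26.25
tcp_pos: [0.6588, -0.0031, 0.0584]
ee_rot: [0.018, 1.0, -0.0, 0.001]
ft_force: [0.7, 0.6, -1.6]
grip_width: 0.063
```

Emit:
drive_tool([
  [0,0,2,0,1],
  [0,0,0,0,1],
  [0,0,0,0,1],
])

```text
time_s: 26.62
tcp_pos: [0.6579, -0.0029, 0.0553]
ee_rot: [0.018, 1.0, -0.0, 0.0]
ft_force: [0.0, -0.6, -1.7]
grip_width: 0.0633
```

Emit:
drive_tool([
  [0,0,2,0,1],
  [0,0,0,0,1],
  [0,0,0,0,1],
])

```text
time_s: 27.0
tcp_pos: [0.6579, -0.0029, 0.0531]
ee_rot: [0.018, 1.0, 0.0, -0.0]
ft_force: [0.8, -0.3, -2.3]
grip_width: 0.063
```

Emit:
drive_tool([
  [0,-1,1.2,0,1],
  [0,0,0,0,1],
  [0,0,0,0,1],
])

```text
time_s: 27.38
tcp_pos: [0.6581, -0.0039, 0.0523]
ee_rot: [0.018, 1.0, 0.0, 0.0]
ft_force: [0.2, 0.9, 1.1]
grip_width: 0.0633
```

Emit:
drive_tool([
  [0,0,0,0,0.3],
  [0,0,0,0,0],
  [0,0,0,0,-1],
  [0,0,0,0,-1],
  [0,0,0,0,-1],
  [0,0,-15,0,-1],
  [0,0,-35,0,-1],
  [0,0,-30,0,-1],
  [0,0,0,0,-1],
])

```text
time_s: 28.5
tcp_pos: [0.6607, -0.0041, 0.1366]
ee_rot: [0.018, 1.0, -0.0, 0.004]
ft_force: [1.1, -0.4, 0.1]
grip_width: 0.0882
```

```bash
python3 - <<'E'
from h import *
to(.5762,-.267,.132)
E
```

```text
t 28.5 tcp [ 0.6607 -0.0041  0.1366] w 0.0882 f [ 1.1 -0.4  0.1] yawx 3.105 tilt -1.0
tool mm [  74.8 -265.8    4. ]
```

Emit:
drive_tool([
  [8,-28,0,0,-1],
  [16,-58,0,0,-1],
  [16,-58,0,0,-1],
  [16,-58,0,0,-1],
  [14,-44,0,0,-1],
  [4.5,-19,0,0,-1],
  [0,0,0,0,-1],
  [0,0,0,0,-1],
])

```text
time_s: 29.5
tcp_pos: [0.574, -0.2646, 0.1316]
ee_rot: [0.018, 1.0, 0.0, -0.0]
ft_force: [-0.5, 0.5, 0.7]
grip_width: 0.0884
```

```bash
python3 - <<'E'
from h import *
to(.5762,-.267,.030)
for c in ['top','side']:
    p,d=snap(c,c+'7.png'); W=cloud(c,d); X,Y,Z=W[...,0],W[...,1],W[...,2]
    m=(d>0)&(abs(X-.6586)<.05)&(abs(Y+.0043)<.05)&(Z>.044)&(Z<.06)
    q=np.stack([X[m],Y[m]],-1).astype(np.float32); print(c,len(q),np.median(Z[m]),q.mean(0),cv2.minAreaRect(q),Z[m].min(),Z[m].max())
snap('wrist','w7.png')
E
```

```text
t 29.5 tcp [ 0.574  -0.2646  0.1316] w 0.0884 f [-0.5  0.5  0.7] yawx 3.106 tilt -1.0
tool mm [ -2.4  -2.4 101.6]
top 411 0.04922398903237779 [ 0.6587752  -0.00458068] ((0.6591911315917969, -0.004950955510139465), (0.062851682305336, 0.061395470052957535), 45.64217758178711) 0.04400435164719796 0.057111450113011
side 353 0.048871437662436956 [ 0.6588855  -0.00593583] ((0.6601487398147583, -0.0046387650072574615), (0.06046001613140106, 0.06245267763733864), 64.00604248046875) 0.044329271235949874 0.0527612844014409
```

View pics/w7.png

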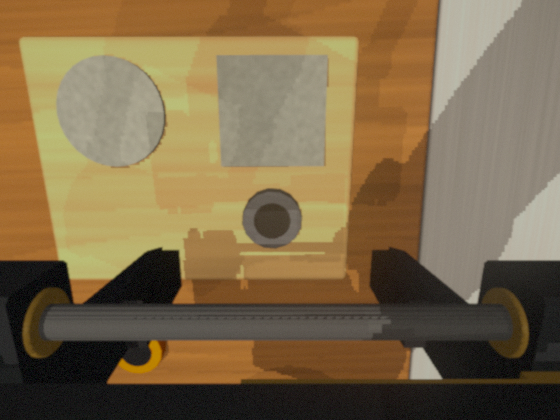

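View pics/side7.png

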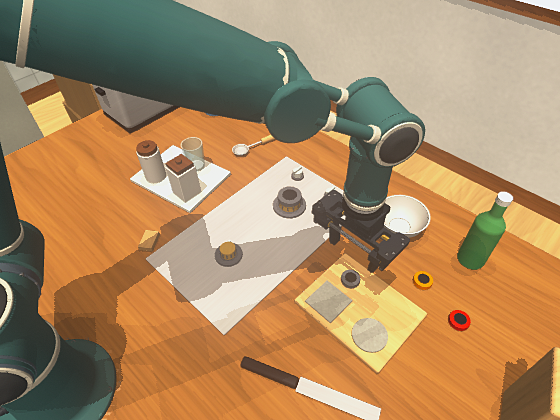

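The large cap lies flat on its burner: measured top at 0.049 m, about 1 mm off centre. The small cap is at (272,217) in the wrist view. Descending to it.

Emit:
drive_tool([
  [-2,-2,30,0,-1],
  [0,0,35,0,-1],
  [0,0,20,0,-1],
  [0,0,8,0,-1],
  [0,0,4,0,-1],
  [0,0,0,0,-1],
])

```text
time_s: 30.4
tcp_pos: [0.5762, -0.2684, 0.0358]
ee_rot: [0.018, 1.0, -0.0, 0.001]
ft_force: [-0.6, 0.6, 0.4]
grip_width: 0.0878
```

```bash
python3 - <<'E'
from h import *
to(.5762,-.267,.030)
E
```

```text
t 30.4 tcp [ 0.5762 -0.2684  0.0358] w 0.0878 f [-0.6  0.6  0.4] yawx 3.105 tilt -1.0
tool mm [0.1 1.4 5.8]
```

Emit:
drive_tool([
  [0,1,4,0,-1],
  [0,0,0.5,0,-1],
  [0,0,0,0,1],
  [0,0,0,0,1],
  [0,0,0,0,1],
  [0,0,0,0,1],
  [0,0,0,0,1],
  [0,0,0,0,1],
])

```text
time_s: 31.4
tcp_pos: [0.5756, -0.2671, 0.0305]
ee_rot: [0.018, 1.0, 0.0, -0.0]
ft_force: [-0.3, 0.4, 0.4]
grip_width: 0.0434
```

```bash
python3 - <<'E'
from h import *
to(.4393,-.0041,.13)
E
```

```text
t 31.4 tcp [ 0.5756 -0.2671  0.0305] w 0.0434 f [-0.3  0.4  0.4] yawx 3.105 tilt -1.0
tool mm [145.9 257.8 -99.5]
```

Emit:
drive_tool([
  [0,0,-15,0,1],
  [0,0,-35,0,1],
  [0,0,-30,0,1],
  [12,20,-10,0,1],
  [28,50,0,0,1],
  [30,55,0,0,1],
  [30,55,0,0,1],
  [28,48,0,0,1],
  [18,30,0,0,1],
  [0,0,0,0,1],
])

```text
time_s: 32.65
tcp_pos: [0.4382, -0.0026, 0.1212]
ee_rot: [0.017, 1.0, 0.0, 0.0]
ft_force: [-0.3, -0.7, -0.3]
grip_width: 0.0432
```

Emit:
drive_tool([
  [0,0,0,0,1],
  [0,0,0,0,1],
])

```text
time_s: 32.9
tcp_pos: [0.4403, -0.005, 0.121]
ee_rot: [0.019, 1.0, -0.0, 0.001]
ft_force: [-0.2, -0.3, -0.4]
grip_width: 0.043
```

```bash
python3 - <<'E'
from h import *
to(.4388,-.0041,.052)
snap('wrist','w8.png')
E
```

```text
t 32.9 tcp [ 0.4403 -0.005   0.121 ] w 0.043 f [-0.2 -0.3 -0.4] yawx 3.104 tilt -1.0
tool mm [ 1.6  0.9 69. ]
```

View pics/w8.png

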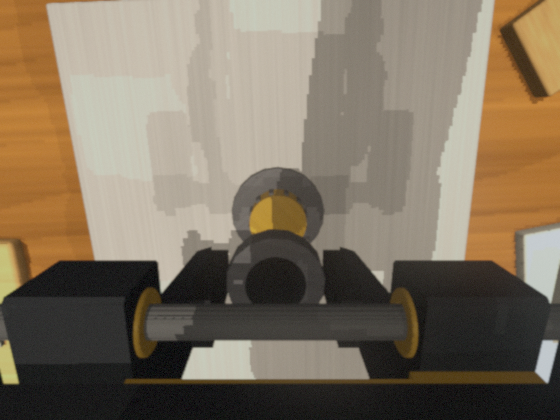

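The small cap is held level at (276,275), in line with its burner at (278,212).

Emit:
drive_tool([
  [1,0.5,25,0,1],
  [0,0,25,0,1],
  [0,0,10,0,1],
  [0,0,4,0,1],
  [0,0,0,0,1],
  [0,0,0,0,1],
])

```text
time_s: 33.7
tcp_pos: [0.4392, -0.0038, 0.0573]
ee_rot: [0.018, 1.0, -0.0, 0.001]
ft_force: [0.2, 0.1, -1.2]
grip_width: 0.0431
```

Emit:
drive_tool([
  [0,0,2,0,1],
  [0,0,0,0,1],
  [0,0,0,0,1],
])

```text
time_s: 34.08
tcp_pos: [0.4384, -0.0036, 0.0546]
ee_rot: [0.018, 1.0, -0.0, 0.0]
ft_force: [-0.8, -0.4, -1.1]
grip_width: 0.043
```

Emit:
drive_tool([
  [0,0,2,0,1],
  [0,0,0,0,1],
  [0,0,0,0,1],
])

```text
time_s: 34.45
tcp_pos: [0.4384, -0.0037, 0.0525]
ee_rot: [0.018, 1.0, -0.0, -0.0]
ft_force: [-0.2, -0.3, -1.4]
grip_width: 0.0432
```

Emit:
drive_tool([
  [0,0,1,0,1],
  [0,0,0,0,1],
  [0,0,0,0,1],
])

```text
time_s: 34.83
tcp_pos: [0.4384, -0.0036, 0.0524]
ee_rot: [0.018, 1.0, 0.0, -0.0]
ft_force: [-4.9, -0.2, 8.7]
grip_width: 0.0434
```

Emit:
drive_tool([
  [0,0,0,0,0.6],
  [0,0,0,0,0.3],
  [0,0,0,0,-1],
  [0,0,0,0,-1],
  [0,0,0,0,-1],
  [0,0,0,0,-1],
  [0,0,-20,0,-1],
  [0,0,-45,0,-1],
  [0,0,-60,0,-1],
  [0,0,-40,0,-1],
])

```text
time_s: 36.08
tcp_pos: [0.4391, -0.0037, 0.2193]
ee_rot: [0.018, 1.0, -0.0, 0.001]
ft_force: [1.1, 0.6, -0.9]
grip_width: 0.0884
```

Emit:
drive_tool([
  [-5,50,0,0,-1],
  [-12,55,0,0,-1],
  [-12,55,0,0,-1],
  [-12,40,0,0,-1],
  [-12,30,0,0,-1],
  [0,0,0,0,-1],
  [0,0,0,0,-1],
])

```text
time_s: 36.95
tcp_pos: [0.4992, 0.2237, 0.216]
ee_rot: [0.018, 1.0, -0.0, -0.001]
ft_force: [0.4, -0.7, 0.5]
grip_width: 0.0882
```

```bash
python3 - <<'E'
from h import *
to(.5018,.237,.093)
for c in ['top','side']:
    p,d=snap(c,c+'9.png'); W=cloud(c,d); X,Y,Z=W[...,0],W[...,1],W[...,2]
    for n,x,y,z0,z1 in [('L',.6586,-.0043,.044,.06),('S',.4393,-.0041,.044,.06),('jr',.482,.357,.117,.128),('js',.502,.237,.117,.128)]:
        m=(d>0)&(abs(X-x)<.045)&(abs(Y-y)<.045)&(Z>z0)&(Z<z1)
        q=np.stack([X[m],Y[m]],-1).astype(np.float32)
        if len(q)>10: rc=cv2.minAreaRect(q); print(c,n,len(q),np.median(Z[m]).round(4),q.mean(0).round(4),np.round(rc[0],4),np.round(rc[1],4),round(rc[2],1))
snap('wrist','w9.png')
E
```

```text
t 36.95 tcp [0.4992 0.2237 0.216 ] w 0.0882 f [ 0.4 -0.7  0.5] yawx 3.105 tilt -1.0
tool mm [ -2.2  13.5 123. ]
top L 404 0.0494 [ 0.6592 -0.0048] [ 0.6599 -0.0047] [0.0619 0.0628] 39.1
top S 200 0.049 [ 0.4395 -0.0042] [ 0.4396 -0.0044] [0.0422 0.0396] 1.4
top jr 186 0.1228 [0.4716 0.3549] [0.4712 0.3561] [0.0536 0.0317] 80.6
top js 87 0.1222 [0.4886 0.2224] [0.5011 0.2255] [0.0315 0.0522] 88.8
side L 348 0.0489 [ 0.6588 -0.0055] [ 0.6601 -0.0043] [0.0635 0.062 ] 18.5
side S 229 0.0493 [ 0.4392 -0.0053] [ 0.4398 -0.0044] [0.0441 0.0407] 47.0
side jr 211 0.1232 [0.481  0.3513] [0.4832 0.3539] [0.0557 0.0533] 31.4
side js 288 0.1229 [0.5003 0.2331] [0.5022 0.2363] [0.0544 0.0544] 89.5
```

View pics/w9.png

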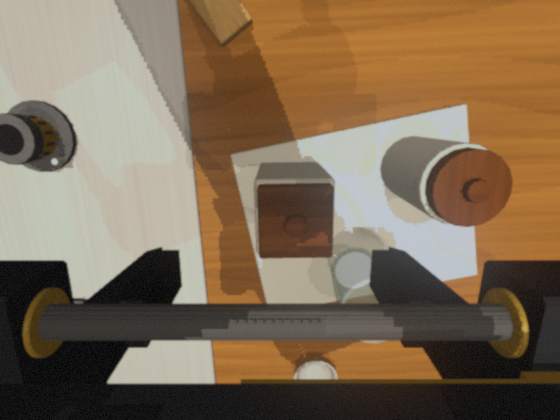

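View pics/side9.png

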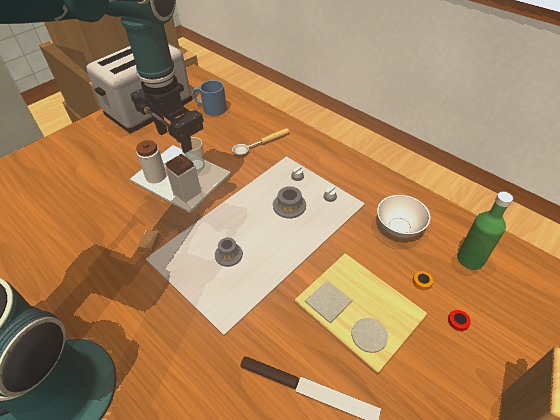

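Both caps are flat on their burners, within about 1 mm, with tops at 0.049 m. Next is the square jar at (295,222), which needs a +13 mm y correction first.

Emit:
drive_tool([
  [-2,13,0,0,-1],
  [0,0,30,0,-1],
  [0,0,40,0,-1],
  [0,0,30,0,-1],
  [0,0,15,0,-1],
  [0,0,6,0,-1],
  [0,0,0,0,-1],
  [0,0,0,0,-1],
])

```text
time_s: 38.1
tcp_pos: [0.5033, 0.2376, 0.0969]
ee_rot: [0.018, 1.0, 0.001, 0.001]
ft_force: [0.2, -0.4, -0.1]
grip_width: 0.0881
```

Emit:
drive_tool([
  [0,0,0,0,1],
  [0,0,0,0,1],
  [0,0,0,0,1],
  [0,0,0,0,1],
  [0,0,0,0,1],
  [0,0,0,0,1],
])

```text
time_s: 38.85
tcp_pos: [0.5024, 0.2371, 0.0957]
ee_rot: [0.018, 1.0, -0.0, 0.0]
ft_force: [0.4, -0.9, 1.5]
grip_width: 0.0579
```

```bash
python3 - <<'E'
from h import *
to(.5021,-.2647,.21)
E
```

```text
t 38.85 tcp [0.5024 0.2371 0.0957] w 0.0579 f [ 0.4 -0.9  1.5] yawx 3.105 tilt -1.0
tool mm [ -18.2 -501.5 -114.3]
```

Emit:
drive_tool([
  [0,0,-20,0,1],
  [0,0,-40,0,1],
  [0,0,-40,0,1],
  [0,-20,-15,0,1],
  [-2,-45,0,0,1],
  [-2,-60,0,0,1],
  [-2,-60,0,0,1],
  [-2,-60,0,0,1],
  [-2,-60,0,0,1],
  [-2,-60,0,0,1],
])

```text
time_s: 40.1
tcp_pos: [0.4986, -0.1305, 0.2086]
ee_rot: [0.019, 1.0, 0.0, -0.001]
ft_force: [0.7, 0.4, -3.0]
grip_width: 0.058
```

Emit:
drive_tool([
  [-2,-60,0,0,1],
  [-2,-45,0,0,1],
  [-2,-25,0,0,1],
  [0,-7,0,0,1],
  [0,0,40,0,1],
  [0,0,30,0,1],
  [0,0,15,0,1],
  [0,0,5,0,1],
  [0,0,0,0,1],
  [0,0,0,0,1],
])

```text
time_s: 41.35
tcp_pos: [0.5028, -0.2656, 0.122]
ee_rot: [0.018, 1.0, -0.001, 0.001]
ft_force: [-0.4, -0.9, -2.7]
grip_width: 0.0576
```

```bash
python3 - <<'E'
from h import *
to(.5021,-.2647,.1017)
snap('side','s10.png')
E
```

```text
t 41.35 tcp [ 0.5028 -0.2656  0.122 ] w 0.0576 f [-0.4 -0.9 -2.7] yawx 3.105 tilt -1.0
tool mm [ 0.7  0.9 20.3]
```

View pics/s10.png

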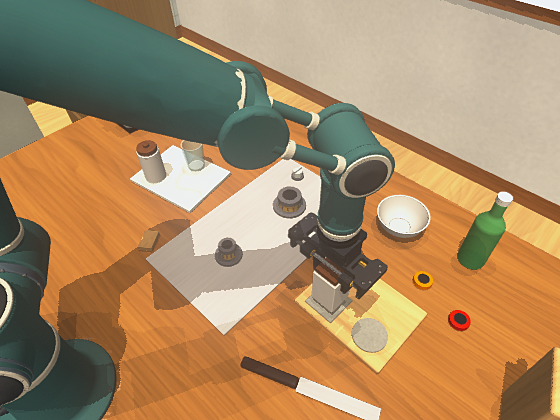

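The square jar hangs upright about 20 mm above the square coaster (330,303). Lowering slowly.

Emit:
drive_tool([
  [0.5,0.5,7,0,1],
  [0,0,5,0,1],
  [0,0,3,0,1],
  [0,0,1,0,1],
  [0,0,0,0,1],
  [0,0,0,0,1],
])

```text
time_s: 42.15
tcp_pos: [0.5015, -0.2647, 0.1047]
ee_rot: [0.018, 1.0, -0.0, 0.0]
ft_force: [0.5, -0.5, -2.7]
grip_width: 0.0575
```

Emit:
drive_tool([
  [0,0,2,0,1],
  [0,0,0,0,1],
  [0,0,0,0,1],
])

```text
time_s: 42.52
tcp_pos: [0.5013, -0.2646, 0.1025]
ee_rot: [0.018, 1.0, -0.0, -0.0]
ft_force: [0.2, -0.7, -1.9]
grip_width: 0.0579
```

Emit:
drive_tool([
  [0,0,1,0,1],
  [0,0,0,0,1],
  [0,0,0,0,1],
])

```text
time_s: 42.9
tcp_pos: [0.5015, -0.2647, 0.1017]
ee_rot: [0.018, 1.0, -0.0, 0.0]
ft_force: [0.8, 0.5, -0.9]
grip_width: 0.058
```

Emit:
drive_tool([
  [0,0,0.5,0,1],
  [0,0,0,0,1],
])

```text
time_s: 43.15
tcp_pos: [0.5016, -0.2648, 0.1017]
ee_rot: [0.018, 1.0, -0.0, 0.0]
ft_force: [-1.3, 0.9, 3.8]
grip_width: 0.0577
```

Emit:
drive_tool([
  [0,0,0,0,0.3],
  [0,0,0,0,-0.2],
  [0,0,0,0,-1],
  [0,0,0,0,-1],
  [0,0,0,0,-1],
  [0,0,-15,0,-1],
  [0,0,-40,0,-1],
  [0,0,-50,0,-1],
  [0,0,-15,0,-1],
  [0,0,0,0,-1],
])

```text
time_s: 44.4
tcp_pos: [0.5021, -0.2651, 0.2227]
ee_rot: [0.018, 1.0, -0.001, 0.001]
ft_force: [-0.5, 0.2, 1.1]
grip_width: 0.0884
```

```bash
python3 - <<'E'
from h import *
to(.4825,.3565,.215)
E
```

```text
t 44.4 tcp [ 0.5021 -0.2651  0.2227] w 0.0884 f [-0.5  0.2  1.1] yawx 3.105 tilt -1.0
tool mm [ 42.4 620.5   6.6]
```

Emit:
drive_tool([
  [2,30,0,0,-1],
  [4,60,0,0,-1],
  [4,60,0,0,-1],
  [4,60,0,0,-1],
  [4,60,0,0,-1],
  [4,60,0,0,-1],
  [4,60,0,0,-1],
  [4,60,0,0,-1],
  [4,60,0,0,-1],
  [4,60,0,0,-1],
])

```text
time_s: 45.65
tcp_pos: [0.4826, 0.3076, 0.2183]
ee_rot: [0.018, 1.0, -0.001, -0.002]
ft_force: [-0.3, -0.5, 0.6]
grip_width: 0.0881
```

Emit:
drive_tool([
  [3,35,0,0,-1],
  [2,15,0,0,-1],
  [0,0,0,0,-1],
  [0,0,0,0,-1],
])

```text
time_s: 46.15
tcp_pos: [0.481, 0.355, 0.2203]
ee_rot: [0.019, 1.0, -0.001, -0.001]
ft_force: [-0.0, 0.2, 0.4]
grip_width: 0.0881
```

```bash
python3 - <<'E'
from h import *
to(.4825,.3565,.095)
snap('wrist','w11.png')
p,d=snap('side','s11.png'); W=cloud('side',d); X,Y,Z=W[...,0],W[...,1],W[...,2]
for n,x,y,z0,z1 in [('jr',.482,.357,.117,.14),('js',.502,-.2647,.122,.134),('jsknob',.502,-.2647,.135,.15)]:
    m=(d>0)&(abs(X-x)<.045)&(abs(Y-y)<.045)&(Z>z0)&(Z<z1)
    q=np.stack([X[m],Y[m]],-1).astype(np.float32); rc=cv2.minAreaRect(q); print(n,len(q),np.median(Z[m]).round(4),np.round(rc[0],4),np.round(rc[1],4),round(rc[2],1))
E
```

```text
t 46.15 tcp [0.481  0.355  0.2203] w 0.0881 f [-0.   0.2  0.4] yawx 3.104 tilt -1.0
tool mm [ -1.5   1.7 125.3]
jr 234 0.1234 [0.4824 0.3547] [0.0539 0.0525] 62.2
js 570 0.1289 [ 0.5008 -0.2648] [0.0528 0.0527] 88.8
jsknob 40 0.1366 [ 0.501  -0.2649] [0.0144 0.0119] 38.4
```

View pics/w11.png

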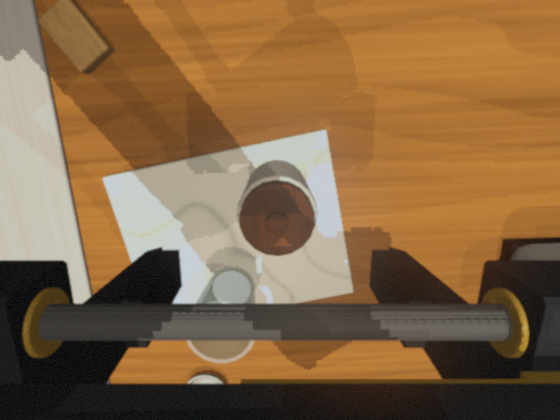

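The square jar stands about 1 mm from its coaster's centre. The round jar is centred between the fingers at (277,218).

Emit:
drive_tool([
  [-1,1,30,0,-1],
  [0,0,40,0,-1],
  [0,0,30,0,-1],
  [0,0,16,0,-1],
  [0,0,7,0,-1],
  [0,0,0,0,-1],
  [0,0,0,0,-1],
])

```text
time_s: 47.12
tcp_pos: [0.4831, 0.3581, 0.0995]
ee_rot: [0.018, 1.0, 0.001, 0.001]
ft_force: [0.4, 0.2, -0.4]
grip_width: 0.0885
```

Emit:
drive_tool([
  [0,0,0,0,1],
  [0,0,0,0,1],
  [0,0,0,0,1],
  [0,0,0,0,1],
  [0,0,0,0,1],
  [0,0,0,0,1],
])

```text
time_s: 47.88
tcp_pos: [0.4823, 0.3573, 0.0983]
ee_rot: [0.018, 1.0, -0.0, 0.0]
ft_force: [-0.1, -2.2, 3.2]
grip_width: 0.0592
```

```bash
python3 - <<'E'
from h import *
to(.4978,-.3755,.25)
E
```

```text
t 47.88 tcp [0.4823 0.3573 0.0983] w 0.0592 f [-0.1 -2.2  3.2] yawx 3.105 tilt -1.0
tool mm [ -42.4 -731.8 -151.5]
```

Emit:
drive_tool([
  [0,0,-20,0,1],
  [0,0,-45,0,1],
  [0,0,-50,0,1],
  [0,0,-30,0,1],
  [-1,-20,-10,0,1],
  [-3,-45,0,0,1],
  [-3.5,-60,0,0,1],
  [-3.5,-60,0,0,1],
  [-3.5,-60,0,0,1],
  [-3.5,-60,0,0,1],
])

```text
time_s: 49.12
tcp_pos: [0.487, 0.0493, 0.2515]
ee_rot: [0.018, 1.0, -0.0, -0.001]
ft_force: [0.7, 0.6, -2.3]
grip_width: 0.0595
```

Emit:
drive_tool([
  [-3.5,-60,0,0,1],
  [-3.5,-60,0,0,1],
  [-3.5,-60,0,0,1],
  [-3.5,-60,0,0,1],
  [-3.5,-60,0,0,1],
  [-3.5,-60,0,0,1],
  [-2,-40,0,0,1],
  [0,-20,0,0,1],
  [0,-6,0,0,1],
  [0,0,0,0,1],
])

```text
time_s: 50.38
tcp_pos: [0.4958, -0.3736, 0.2525]
ee_rot: [0.018, 1.0, 0.001, -0.0]
ft_force: [0.8, -0.5, -3.9]
grip_width: 0.0593
```

```bash
python3 - <<'E'
from h import *
to(.4978,-.3755,.1043)
E
```

```text
t 50.38 tcp [ 0.4958 -0.3736  0.2525] w 0.0593 f [ 0.8 -0.5 -3.9] yawx 3.105 tilt -1.0
tool mm [ -2.2  -2.  148.2]
```

Emit:
drive_tool([
  [-1,-1,30,0,1],
  [0,0,45,0,1],
  [0,0,35,0,1],
  [0,0,16,0,1],
  [0,0,5,0,1],
  [0,0,0,0,1],
  [0,0,0,0,1],
])

```text
time_s: 51.25
tcp_pos: [0.4983, -0.3763, 0.1239]
ee_rot: [0.018, 1.0, -0.001, 0.001]
ft_force: [0.3, -0.6, -3.0]
grip_width: 0.0595
```

```bash
python3 - <<'E'
from h import *
to(.4978,-.3755,.1043)
snap('side','s12.png')
E
```

```text
t 51.25 tcp [ 0.4983 -0.3763  0.1239] w 0.0595 f [ 0.3 -0.6 -3. ] yawx 3.105 tilt -1.0
tool mm [ 0.6  0.8 19.6]
```

View pics/s12.png

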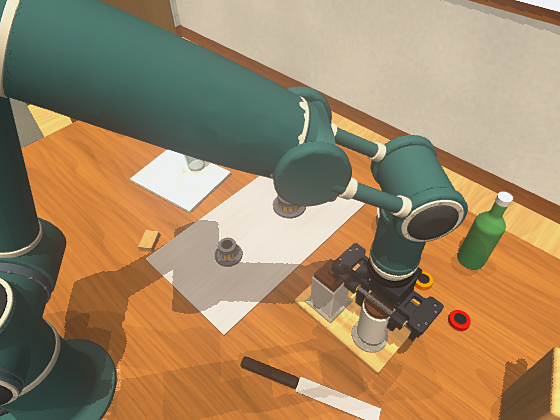

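The round jar is above its coaster (369,340). The square jar still stands at (328,295).

Emit:
drive_tool([
  [0.5,0.5,7,0,1],
  [0,0,5,0,1],
  [0,0,3,0,1],
  [0,0,1,0,1],
  [0,0,0,0,1],
  [0,0,0,0,1],
])

```text
time_s: 52.05
tcp_pos: [0.4969, -0.3752, 0.1062]
ee_rot: [0.018, 1.0, -0.0, 0.0]
ft_force: [-0.1, 0.3, -3.1]
grip_width: 0.0597
```

Emit:
drive_tool([
  [0,0,1.5,0,1],
  [0,0,0,0,1],
  [0,0,0,0,1],
])

```text
time_s: 52.42
tcp_pos: [0.4967, -0.375, 0.1045]
ee_rot: [0.018, 1.0, 0.0, -0.0]
ft_force: [-0.2, -1.0, -2.6]
grip_width: 0.0595
```

Emit:
drive_tool([
  [0,0,1,0,1],
  [0,0,0,0,1],
  [0,0,0,0,1],
])

```text
time_s: 52.8
tcp_pos: [0.4971, -0.3752, 0.1042]
ee_rot: [0.018, 1.0, -0.0, 0.0]
ft_force: [-0.0, 1.7, 3.3]
grip_width: 0.0594
```

Emit:
drive_tool([
  [0,0,0,0,0.3],
  [0,0,0,0,-0.2],
  [0,0,0,0,-1],
  [0,0,0,0,-1],
  [0,0,0,0,-1],
  [0,0,-15,0,-1],
  [0,0,-40,0,-1],
  [0,0,-50,0,-1],
  [0,0,-30,0,-1],
  [0,0,0,0,-1],
])

```text
time_s: 54.05
tcp_pos: [0.4986, -0.3766, 0.2435]
ee_rot: [0.018, 1.0, -0.003, 0.003]
ft_force: [0.4, 0.2, -0.6]
grip_width: 0.0883
```

Emit:
drive_tool([
  [0,40,0,0,-1],
  [0,60,0,0,-1],
  [0,60,0,0,-1],
  [0,60,0,0,-1],
  [0,60,0,0,-1],
  [0,60,0,0,-1],
  [0,60,0,0,-1],
  [0,40,0,0,-1],
  [0,0,0,0,-1],
  [0,0,0,0,-1],
])

```text
time_s: 55.3
tcp_pos: [0.5123, 0.0642, 0.2375]
ee_rot: [0.018, 1.0, -0.0, -0.001]
ft_force: [0.2, 1.1, 0.6]
grip_width: 0.0879
```

```bash
python3 - <<'E'
from h import *
to(0,0,0)
for c in ['top','side']:
    p,d=snap(c,c+'13.png'); W=cloud(c,d); X,Y,Z=W[...,0],W[...,1],W[...,2]
    for n,x,y,z0,z1 in [('L',.6586,-.0043,.044,.06),('S',.4393,-.0041,.044,.06),('jr',.498,-.3755,.122,.134),('js',.502,-.2647,.122,.134),('tumbler',.589,.302,.05,.11)]:
        m=(d>0)&(abs(X-x)<.045)&(abs(Y-y)<.045)&(Z>z0)&(Z<z1)
        q=np.stack([X[m],Y[m]],-1).astype(np.float32)
        if len(q)>10: rc=cv2.minAreaRect(q); print(c,n,len(q),np.median(Z[m]).round(4),q.mean(0).round(4),np.round(rc[0],4),np.round(rc[1],4),round(rc[2],1))
E
```

```text
t 55.3 tcp [0.5123 0.0642 0.2375] w 0.0879 f [0.2 1.1 0.6] yawx 3.105 tilt -1.0
tool mm [509.2 -82.5 238.5]
top L 402 0.0491 [ 0.6596 -0.0047] [ 0.6594 -0.005 ] [0.0616 0.0622] 62.1
top S 200 0.0485 [ 0.4397 -0.0046] [ 0.4395 -0.0044] [0.0424 0.0398] 1.6
top jr 329 0.1287 [ 0.4954 -0.3758] [ 0.4957 -0.3767] [0.0535 0.0507] 89.8
top js 397 0.1289 [ 0.4994 -0.2655] [ 0.4995 -0.2649] [0.0524 0.0512] 89.9
top tumbler 328 0.0834 [0.59   0.3047] [0.5886 0.3018] [0.0603 0.0603] 17.8
side L 349 0.0491 [ 0.6589 -0.0058] [ 0.6608 -0.0046] [0.0643 0.062 ] 21.0
side S 229 0.0493 [ 0.4393 -0.0053] [ 0.4393 -0.0052] [0.0424 0.0411] 40.8
side jr 576 0.1287 [ 0.4942 -0.3772] [ 0.4961 -0.3763] [0.0523 0.0538] 70.5
side js 573 0.1288 [ 0.4986 -0.2665] [ 0.5009 -0.2649] [0.0526 0.0537] 87.6
side tumbler 447 0.0789 [0.5861 0.3012] [0.5868 0.3033] [0.0658 0.0556] 70.8
```

View pics/side13.png

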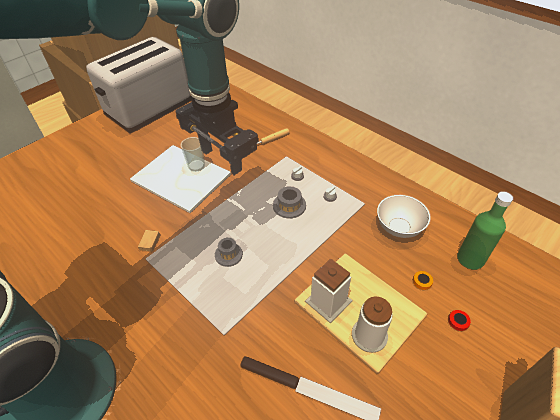

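Both jars stand upright on their own coasters, at (330,290) and (374,323), about 2 mm off centre. Both caps sit on their burners, at (289,195) and (228,245), within about 1–2 mm. The tumbler hasn't moved, the look-alikes are where they were, and the arm is clear of everything.

```bash
python3 -c "
from workcell import robot
print(robot.job_done())"
```

```text
the job is handed in; nothing more can be done
None
```

The job is done and handed in; my last reading before that was at 55.3 s of the 138 s allowed. I moved both jars to the marble slab, laid the large and small caps on their burners, and stood each jar back on its own coaster. I set each jar and cap down in small steps, watching the wrist force, before letting go.

Last checks from the top and side cameras:

| Item | Measured offset | Height |
|---|---|---|
| Caps | about 1–2 mm from their burner centres | tops at 0.049 m, against 0.050 m expected |
| Jars | about 2–3 mm from their coaster centres | lid tops at 0.129 m, against 0.130 m expected |
| Tumbler | within about 2 mm of where it started | – |

The jars look upright in the side picture. The orange and red look-alikes are where they were, and the gripper is open and clear of everything.

No check failed. The two cameras disagree by 1–2 mm on some positions, which is well inside the tolerances. `job_done()` reports no verdict, so I can't confirm how the run was judged.

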